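Tip the filter flat and slide it home under the gate

TASK

On the optical bench a square filter cell stands on edge in the tray of the filter slide. Tip it over with a light push, so that it lies flat inside the tray with its green face up, then push the carriage by its red tab all the way under the black gate until the spring detent snaps in and the carriage is fully home. The filter is glass, so be gentle with it; leave the mirror mount, driver and infrared viewer where they are.

Things in the scene. Friction and masses are not known exactly. Their poses are not given: they have to be found in the camera images.
- slide_base: Fixed filter slide: grey base plate 130 x 285 mm with a steel rail (top 17 mm above the table). Origin on the table under the rail's centre line, z up. Its y axis is the sliding direction, towards the gate; its x points across the slide, away from the robot. Yaw varies by up to 0.4 rad.
- gate_top (a point): Centre of the top (78 mm above the table) of the fixed black gate, a bridge over the rail: 128 mm (x) by 74 mm (y), passage 100 mm wide and up to 62 mm above the table, so a standing filter cannot pass. On it a tube 47 mm across, 9 mm further in y, reaches 105 mm. A brass detent block 22 x 26 mm, 36 mm high, stands on the base 76 mm in x and -60 mm in y from here. Axes as slide_base.
- carriage (a joint): Travel of the carriage along +y, m: starts at 0 (outer end), end stop at 0.130 (fully home). Friction about 1.5 N; stays where left. From about 0.114 a bump on its side meets a spring ball and pushing takes about 6 to 10 N, up to the crest at 0.123; past it the spring drives it home and holds it. Stopping short of the crest leaves it unlatched.
- tray_floor (a point): Centre of the tray's inner floor on the aluminium carriage, 22.5 mm above the table; axes as slide_base, moves with the carriage. The tray is 76 mm (x) by 58 mm (y) inside; walls 5 mm thick, only 6 mm high above the floor.
- tab_top (a point): Centre of the top edge of the red push tab at the outer (-y) end of the carriage, 55.5 mm behind the tray's centre, 54.5 mm above the table; axes as slide_base. The tab is 42 mm wide (x), 7 mm thick (y), 32 mm high above the carriage deck; free space behind it (-y), and it stays outside the gate when home.
- filter_center (a point): Centre of the filter cell: black square frame 50 x 50 x 12 mm with round glass, about 70 g. Its x axis is the normal out of its green face (the other is pale grey): at the start towards the robot (slide's -x), up once tipped rightly. Lying flat, its centre is 6 mm above the tray floor. Fingers must press it with less than 15 N; under 1 N at its top tips it.
- filter_cell: The same filter cell; origin at the middle of the edge it stands on at the start, axes as filter_center. It starts upright in the tray near the wall on the robot's side, 26 to 31 mm from the tray's centre; there is room to fall flat only towards the slide's +x, and it falls by itself once leaning about 14 degrees.
- mirror_mount: Bystander: mirror on a post, foot 44 mm across, 85 mm tall; origin at the centre of its foot.
- driver: Bystander: screwdriver with a blue handle, 150 mm long, lying on the table; origin near its middle.
- ir_viewer: Bystander: black hand-held infrared viewer with a side handle, body 162 mm long, 48 mm high, lying on the table; origin under its middle, its y along the body.
Mind the look-alikes: they are no part of the job. What is shaped like the filter_cell but orange, purple or yellow is not meant.

How it is judged:
By the outcome, as a careful person would: the job done as asked, in the order asked, and still so for the second after the job is handed in, with the robot touching nothing.
It also fails if it takes over 48 s, if anything falls off the work surface, if the arm or the gripper's body presses on something with over 40 N, if the wrist force passes 120 N, or if a joint passes its speed limit or range.

ROBOT

A 7-joint arm with a two-finger parallel gripper is mounted at the origin on the work surface. World frame = base frame: x ahead of the robot, y to its left, z up, the work surface at z = 0. Lengths are in m, angles in rad, forces in N, time in s.
With the tool pointing down it reaches from about 0.4 to 0.85 m from the base axis. Payload 10.4 kg.
Tool frame: the origin (TCP) lies at the very end of the fingers, on their centre line; the grasp point (between the pads) lies 19 mm behind it (grasp_offset is the distance from the TCP to the grasp point, in m); z points along the fingers, y is the line along which they close (so a half turn about z gives the same grasp; the last joint's range is limited). The gripper opens to 85 mm and grips with 20 to 120 N. Pads are 22 mm wide; open, the fingers measure 114 mm over their backs; the gripper's body (76 mm by 85 mm) begins 54 mm behind the grasp point. The pads swing forward as they close: fully open they stand 13 mm farther back than shut.
Start: joints at [-1.37, 0.332, -0.065, 1.46, 0.022, 1.35, -0.088], TCP at [0.139, 0.609, 0.231] pointing down, gripper open.
Joint ranges: [-2.6, 2.6], [-0.5, 2.12], [-1.47, 1.34], [0.16, 2.42], [-1.27, 4.41], [0.06, 2.06], [-2.6, 2.6]. Speed limits (rad/s): [2.22, 2.22, 2.79, 2.79, 3.14, 3.14, 3.14].

INTERFACE

Orientations are given as a unit quaternion [x, y, z, w].
In Python, from workcell import * gives the robot as it stands.
- The arm moves only by the tool jog_arm, never from a script. Its argument "plan" is a list of rows, each a list of 3 entries, a list of its own where there are three numbers: the turn, a rotation vector about the tool's x, y, z in rad, then the shift along the tool's x, y, z in m, then the finger opening in m, from 0 to 0.0854. A call has 1 to 8 rows; each row is the pose to reach, as a shift and turn from the pose commanded when the call began, along the tool's axes at that moment; what a row does not reach only later rows make up. A row lasts 1/12 s, in which the tool goes at most 41.7 mm and 7.16 degrees, less where a joint would pass 70% of its speed; a pose out of reach is approached as far as the arm can. A call with a gripper value outside its range is refused whole. The fingers move at their own pace and stop on an object; "force" is the grip in N (left out, the last holds). Time passes only in rows, so rows that repeat a pose let the fingers close. It gives the time, the measured TCP pose, the force, the opening and the grip force at its end, in the units of the state.
- get_obs(): the state, without advancing time (a new reading comes with each control period).
- camera(name): name is "side" or "top"; returns a dict with "img" (384x512x3 uint8, red, green, blue), "mtx" (3x3 intrinsics, pixels), "extrinsics" (4x4, takes a point from camera to world coordinates). Camera axes: x right, y down, z forward; pixel columns grow to the right and rows downward; lengths in m; the calibration is good to about 2 mm. A picture is of the moment at which its call begins. There is no depth.
- hand_in(): hands the job in; it is judged then, once.
The state is a dict: "clock": time; "joint_pos": joint angles; "joint_velocities": joint speeds; "tau": joint torques, N m; "position": TCP position; "ee_rot": TCP orientation; "ft_force": force on the tool from outside, world axes, zero at the start; "torque": the same for the moment, N m; "grip_width": opening from 0.0 (shut) to 1.0 (fully open); "grasp_force": force on a finger pad.
Only numpy, scipy, OpenCV 4.12 (cv2) and the standard library are available. Lean on these libraries where they do the work, as an engineer would, in place of code of your own. Each camera call takes 0.05 s, during which the arm holds its last target. There are 200 camera calls.

## Working session

There is one attempt and no reset: what is moved stays moved. The work goes in short steps, Python scripts to look and compute and a tool call to move; the robot and the scene stay as the last step left them, time stands still between calls to the robot, and variables do not carry over. Pictures are saved under pics/ and viewed, at most 10 in all, crops included, and the job is handed in when it is done.

Besides the shell and the picture viewer there is one more tool, called after "Request:" as a command line: name --argument value ..., lists and objects as JSON in quotes. jog_arm: Moves the arm, as the interface text tells. Its arguments: {"type":"object","properties":{"plan":{"type":"array"},"force":{"type":"number"}},"required":["plan"]}

```bash
mkdir -p pics; ls
python3 - <<'E'
from workcell import *
import cv2,numpy as np,pickle
o=get_obs();print(o['clock'],o['position'],o['ee_rot'],o['grip_width'])
d={n:camera(n) for n in("top","side")}
pickle.dump(d,open('v0.pkl','wb'))
for n in d: cv2.imwrite(f'pics/{n}0.png',cv2.resize(d[n]['img'][:,:,::-1],(800,600)));print(d[n]['mtx'],d[n]['extrinsics'])
E
```

```text
pics
0.0 [0.13861894 0.60903836 0.23052239] [ 1.11645141e-01  9.93747879e-01 -7.17257336e-04 -4.30888146e-05] 1.00044677369742
[[409.38392814   0.         251.81237428]
 [  0.         409.38392814 186.98833568]
 [  0.           0.           1.        ]] [[ 4.21608977e-02 -9.69642325e-01  2.40865566e-01  3.30463140e-01]
 [-9.99110748e-01 -4.08173647e-02  1.05667309e-02 -7.77330253e-02]
 [-4.14451838e-04 -2.41096879e-01 -9.70500965e-01  1.12441871e+00]
 [ 0.00000000e+00  0.00000000e+00  0.00000000e+00  1.00000000e+00]]
[[392.17766837   0.         256.25319795]
 [  0.         392.17766837 191.6806331 ]
 [  0.           0.           1.        ]] [[ 0.72172534 -0.39004268  0.57182099  0.06912979]
 [-0.69173487 -0.37682294  0.61604167 -0.61669729]
 [-0.02480728 -0.8401614  -0.54176878  0.54759606]
 [ 0.          0.          0.          1.        ]]
```

View pics/top0.png

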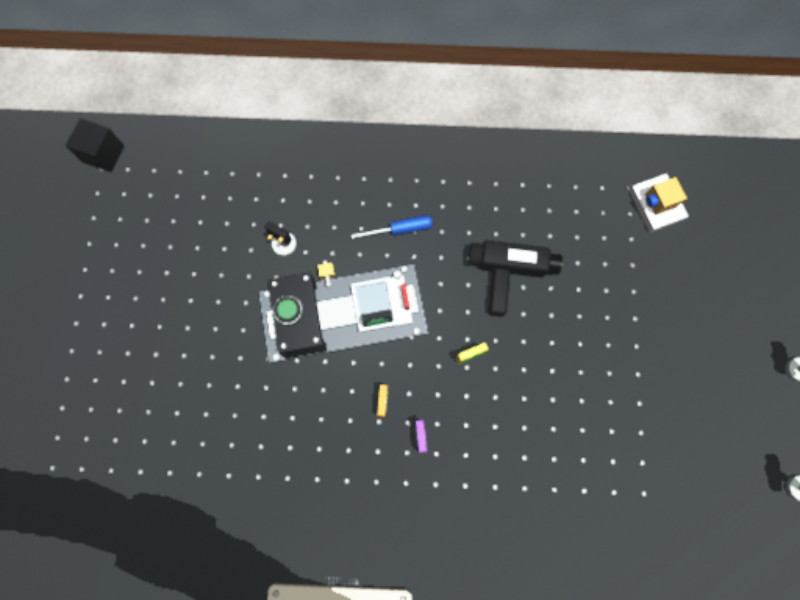

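View pics/side0.png

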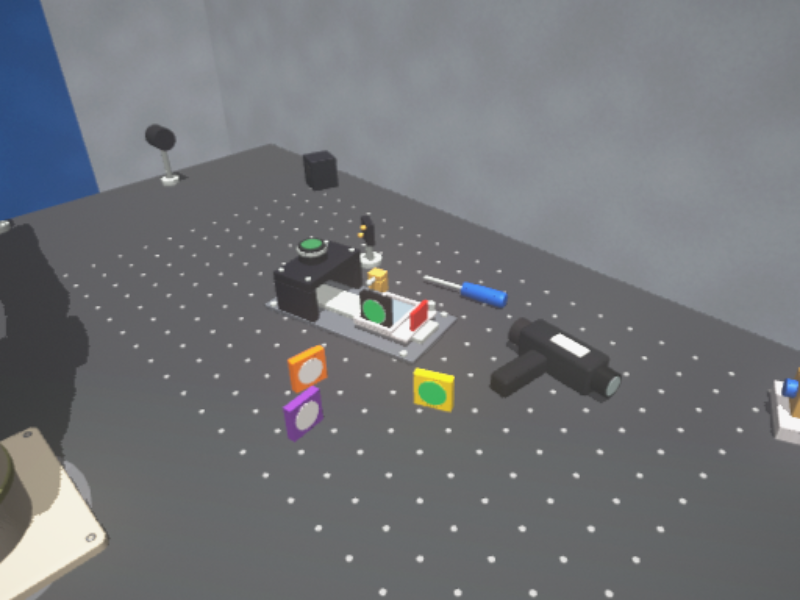

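The top view shows the slide (tab at about (406,296) of 800x600, filter at (376,318), gate at (297,313)). In the side view the green face is at (374,311) and the red tab at (419,316). Next I measure them.

```bash
cat > h.py <<'E'
import cv2,numpy as np
def ray(c,uv,z):
    K,E=c['mtx'],c['extrinsics']
    uv=np.atleast_2d(np.float64(uv)); d=(np.c_[uv,np.ones(len(uv))]@np.linalg.inv(K).T)@E[:3,:3].T
    o=E[:3,3]; return o+d*((z-o[2])/d[:,2])[:,None]
def proj(c,P):
    E=np.linalg.inv(c['extrinsics']); p=np.atleast_2d(P)@E[:3,:3].T+E[:3,3]; p=p@c['mtx'].T
    return p[:,:2]/p[:,2:]
def tri(cs,uvs):
    A=[];b=[]
    for c,uv in zip(cs,uvs):
        o=c['extrinsics'][:3,3]; d=ray(c,uv,0)[0]-o; d/=np.linalg.norm(d); M=np.eye(3)-np.outer(d,d); A.append(M); b.append(M@o)
    return np.linalg.solve(sum(A),sum(b))
def blobs(c,lo,hi,roi,amin=8):
    h=cv2.cvtColor(c['img'],cv2.COLOR_RGB2HSV); m=cv2.inRange(h,lo,hi); k=np.zeros_like(m); x0,y0,x1,y1=roi; k[y0:y1,x0:x1]=m[y0:y1,x0:x1]
    cs,_=cv2.findContours(k,cv2.RETR_EXTERNAL,cv2.CHAIN_APPROX_NONE)
    return sorted([q for q in cs if len(q)>=amin],key=lambda q:-cv2.contourArea(q))
E
python3 - <<'E'
from h import *
import pickle
d=pickle.load(open('v0.pkl','rb'));t,s=d['top'],d['side']
b=blobs(t,(0,0,70),(180,255,255),(155,160,285,240))
r=cv2.minAreaRect(np.vstack(b[:4]));bx=cv2.boxPoints(r);P=ray(t,bx,.008);print('base',r,P[:,:2].round(4).tolist())
for i in range(2):
  e=P[i+1]-P[i];print(np.linalg.norm(e),np.arctan2(e[1],e[0]))
print(P.mean(0))
rt=blobs(t,(0,120,90),(8,255,255),(240,170,285,210))
for q in rt[:2]: r=cv2.minAreaRect(q);print('redtop',r,ray(t,cv2.boxPoints(r),.0545)[:,:2].round(4).tolist())
rs=blobs(s,(0,120,90),(8,255,255),(250,180,290,225))
for q in rs[:2]: r=cv2.minAreaRect(q);print('redside',r,cv2.boundingRect(q))
gs=blobs(s,(50,80,50),(80,255,255),(225,180,255,215))
for q in gs[:2]: r=cv2.fitEllipse(q);print('greenside',r,ray(s,r[0],.0475))
gt=blobs(t,(50,80,30),(80,255,255),(225,190,260,215),4)
for q in gt[:2]: r=cv2.minAreaRect(q);print('greentop',r)
a=t['img'][155:240,155:285,::-1];bb=s['img'][150:235,170:300,::-1]
cv2.imwrite('pics/z0.png',np.vstack([cv2.resize(a,None,fx=3.5,fy=3.5),cv2.resize(bb,None,fx=3.5,fy=3.5)]))
E
```

```text
base ((219.5, 199.5), (79.0, 129.0), 90.0) [[0.6753, 0.2141], [0.6908, -0.1541], [0.4654, -0.1593], [0.4506, 0.1918]]
0.36854565873894624 -1.5287553768992101
0.22546040306999882 -3.118372518552899
[0.57050781 0.02311829 0.008     ]
redtop ((258.9248352050781, 189.5115509033203), (15.129691123962402, 2.432915449142456), 81.25383758544922) [[0.6098, -0.0784], [0.6111, -0.0848], [0.57, -0.0925], [0.5687, -0.0861]]
redside ((267.7168273925781, 201.25221252441406), (8.748703956604004, 20.884002685546875), 41.18592834472656) (263, 192, 11, 20)
greenside ((238.73243713378906, 198.9455108642578), (10.490815162658691, 15.911133766174316), 140.20127868652344) [[ 0.54776286 -0.04131058  0.0475    ]]
greentop ((241.34616088867188, 205.2307891845703), (2.941741943359375, 13.139781951904297), 78.69007110595703)
```

View pics/z0.png

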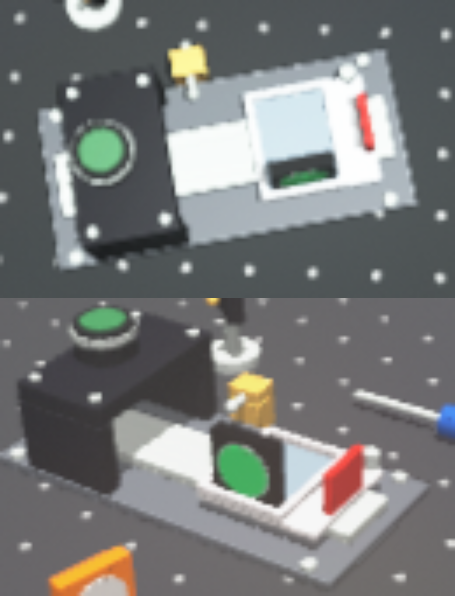

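The crop shows the base corners at crop pixels (40,110), (387,50), (415,205) and (62,268). The tab top runs from (361,97) to (370,148), and the tube centre is at (101,151). The tray's outer corners are (245,93), (335,72), (350,185) and (262,200).

Run:
```python
from h import *
import pickle
d=pickle.load(open('v0.pkl','rb'));t,s=d['top'],d['side']
px=lambda a:np.float64(a)/3.5+155-.4
B=ray(t,px([(40,110),(387,50),(415,205),(62,268)]),.007)
ey=(B[0]-B[1]+B[3]-B[2]);ex=(B[0]-B[3]+B[1]-B[2])
print('yaw',np.arctan2(ey[1],ey[0])-np.pi/2,np.arctan2(ex[1],ex[0]),B.mean(0),np.linalg.norm(ey)/2,np.linalg.norm(ex)/2)
T=ray(t,px([101,151]),.105)[0]
tab=tri([t],[ (258.92,189.51)]) if 0 else ray(t,(258.92,189.51),.0545)[0]
v=T-tab;print('tube',T,'tab',tab,'tab->tube yaw',np.arctan2(v[1],v[0])-np.pi/2)
yaw=float(np.mean([np.arctan2(ey[1],ey[0])-np.pi/2,np.arctan2(ex[1],ex[0]),np.arctan2(v[1],v[0])-np.pi/2]))
X=np.array([np.cos(yaw),np.sin(yaw),0]);Y=np.array([-X[1],X[0],0])
tc=tab+Y*.0555;print('yaw',yaw,'tray',tc)
F=ray(s,(238.73,198.95),.0475)[0];print('filter face in tray frame',(F-tc)@X,(F-tc)@Y)
# check projections: tab corners and filter corners
for n,c in d.items():
  im=cv2.resize(c['img'][:,:,::-1],None,fx=4,fy=4)
  Z=np.array([0,0,1])
  pts=[tab*[1,1,0]+X*a+Y*b+Z*h for a in(-.021,.021) for b in(-.0035,.0035) for h in(.0545,)]
  pts+=[tab*[1,1,0]+X*a-Y*.0035+Z*.0225 for a in(-.021,.021)]
  Fo=F*[1,1,0];pts+=[Fo+X*a+Y*b+Z*h for a in(0,.012) for b in(-.025,.025) for h in(.0725,.0225)]
  pts+=[tc*[1,1,0]+X*a+Y*b+Z*.0285 for a in(-.043,.043) for b in(-.034,.034)]
  for p in proj(c,pts): cv2.circle(im,tuple(int(v) for v in (p+.5)*4),2,(255,0,255),-1)
  x0,y0=(215,160) if n=='top' else (205,165)
  cv2.imwrite(f'pics/c{n}.png',im[y0*4:(y0+65)*4,x0*4:(x0+90)*4])
cv2.imwrite('pics/c.png',np.vstack([cv2.imread('pics/ctop.png'),cv2.imread('pics/cside.png')]))
```

```text
yaw 0.2204130993346436 0.21594591683156997 [0.56812385 0.02335835 0.007     ] 0.2826343387406184 0.12956515626009282
tube [0.54791491 0.10628332 0.105     ] tab [ 0.58982655 -0.08547239  0.0545    ] tab->tube yaw 0.21518390653016062
yaw 0.2171809742321247 tray [ 0.57786754 -0.03127615  0.0545    ]
filter face in tray frame -0.031577597432905266 -0.003317906367828207
```

View pics/c.png

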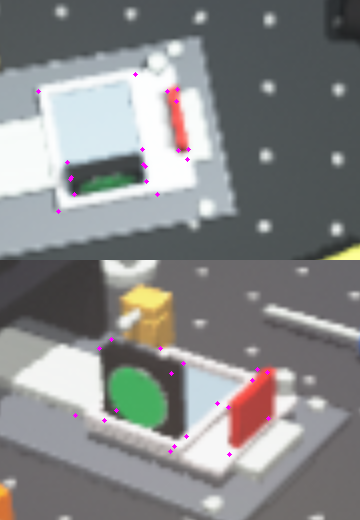

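Request:
jog_arm --plan '[[[0,0,0],[-0.03,-0.03,0],0],[[0,0,0],[-0.06,-0.06,0],0],[[0,0,0],[-0.085,-0.09,0],0],[[0,0,0],[-0.11,-0.12,0],0],[[0,0,0],[-0.135,-0.147,0],0],[[0,0,0],[-0.16,-0.175,0],0],[[0,0,0],[-0.185,-0.202,0],0],[[0,0,0],[-0.21,-0.23,0],0]]'

```text
clock: 0.77
position: [0.2929, 0.3368, 0.2311]
ee_rot: [0.112, 0.994, 0.0, -0.0]
ft_force: [1.1, 0.6, 0.4]
grip_width: -0.0
grasp_force: 0.0
```

Request:
jog_arm --plan '[[[0,0,0],[-0.025,-0.027,0],0],[[0,0,0],[-0.05,-0.055,0],0],[[0,0,0],[-0.075,-0.082,0],0],[[0,0,0],[-0.1,-0.11,0],0],[[0,0,0],[-0.125,-0.137,0],0],[[0,0,0],[-0.15,-0.165,0],0],[[0,0,0],[-0.15,-0.165,0],0],[[0,0,0],[-0.15,-0.165,0],0]]'

```text
clock: 1.43
position: [0.4026, 0.1426, 0.2312]
ee_rot: [0.114, 0.994, 0.0, -0.0]
ft_force: [-0.1, 1.0, -0.7]
grip_width: -0.001
grasp_force: 0.0
```

Request:
jog_arm --plan '[[[0,0,-0.12],[-0.025,-0.027,0],0],[[0,0,-0.24],[-0.05,-0.055,0],0],[[0,0,-0.36],[-0.075,-0.082,0],0],[[0,0,-0.44],[-0.1,-0.11,0],0],[[0,0,-0.44],[-0.125,-0.137,0],0],[[0,0,-0.44],[-0.153,-0.162,0],0],[[0,0,-0.44],[-0.153,-0.162,0],0],[[0,0,-0.44],[-0.153,-0.162,0],0]]'

```text
clock: 2.1
position: [0.5159, -0.0492, 0.2308]
ee_rot: [-0.106, 0.994, -0.001, -0.0]
ft_force: [-0.5, 0.7, 0.0]
grip_width: 0.002
grasp_force: 0.0
```

```bash
cat > w.py <<'E'
from workcell import *
from h import *
from scipy.spatial.transform import Rotation as R
yaw=.217;X=np.array([np.cos(yaw),np.sin(yaw),0]);Y=np.array([-X[1],X[0],0]);tc=np.array([.5779,-.0313,0])
def st():
    o=get_obs();p=np.array(o['position']);r=R.from_quat(o['ee_rot']);d=p-tc
    print('t',o['clock'],'tray xyz',(d@X).round(4),(d@Y).round(4),p[2].round(4),'F',np.round(o['ft_force'],2),'w',o['grip_width'])
    Rt=R.from_matrix(np.c_[-X,Y,[0,0,-1]]);print('turn left',(r.inv()*Rt).as_rotvec().round(4))
    return p,r
E
python3 -c "
from w import *
st()"
```

```text
t 2.1 tray xyz -0.0644 -0.0041 0.2308 F [-0.52  0.72  0.04] w 0.0024153237312897102
turn left [-0.0015 -0.0011 -0.0039]
```

Request:
jog_arm --plan '[[[0,0,0],[0,0,0.035],0],[[0,0,0],[0,0,0.07],0],[[0,0,0],[0,0,0.105],0],[[0,0,0],[0,0,0.135],0],[[0,0,0],[0,0,0.155],0],[[0,0,0],[0,0,0.167],0],[[0,0,0],[0,0,0.167],0],[[0,0,0],[0,0,0.167],0]]'

```text
clock: 2.77
position: [0.5153, -0.0465, 0.0646]
ee_rot: [-0.108, 0.994, 0.0, -0.0]
ft_force: [0.9, -0.2, 0.7]
grip_width: -0.0
grasp_force: 0.0
```

Request:
jog_arm --plan '[[[0,0,0],[-0.004,0,0],0],[[0,0,0],[-0.008,0,0],0],[[0,0,0],[-0.012,0,0],0],[[0,0,0],[-0.015,0,0],0],[[0,0,0],[-0.018,0,0],0],[[0,0,0],[-0.02,0,0],0],[[0,0,0],[-0.022,0,0],0],[[0,0,0],[-0.022,0,0],0]]'

```text
clock: 3.43
position: [0.5371, -0.0427, 0.0643]
ee_rot: [-0.108, 0.994, -0.0, 0.0]
ft_force: [-0.5, -0.2, -0.1]
grip_width: 0.003
grasp_force: 0.0
```

Run:
```python
from w import *
st();c=camera('side')
cv2.imwrite('pics/s1.png',cv2.resize(c['img'][140:240,170:310,::-1],None,fx=5,fy=5))
```

```text
t 3.4333 tray xyz -0.0423 -0.0023 0.0643 F [-0.46 -0.19 -0.1 ] w 0.0033416318419114974
turn left [-0.      0.0001 -0.0007]
```

View pics/s1.png

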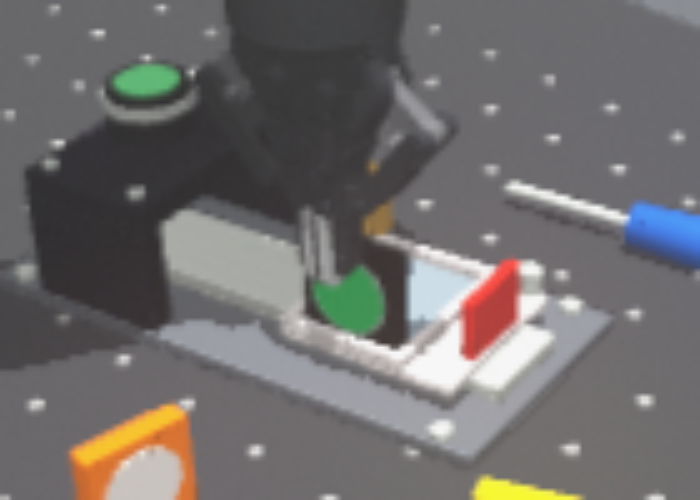

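The closed fingers are at crop pixel (325,250), just in front of the green face, and the filter is still upright. Now I push gently.

Request:
jog_arm --plan '[[[0,0,0],[-0.002,0,0],0],[[0,0,0],[-0.004,0,0],0],[[0,0,0],[-0.006,0,0],0],[[0,0,0],[-0.008,0,0],0],[[0,0,0],[-0.01,0,0],0],[[0,0,0],[-0.012,0,0],0],[[0,0,0],[-0.012,0,0],0],[[0,0,0],[-0.012,0,0],0]]'

```text
clock: 4.15
position: [0.5486, -0.0402, 0.0642]
ee_rot: [-0.108, 0.994, -0.0, -0.0]
ft_force: [-0.3, 0.1, 0.2]
grip_width: -0.0
grasp_force: 0.0
```

Run:
```python
from w import *
st();c=camera('side')
cv2.imwrite('pics/s2.png',cv2.resize(c['img'][160:230,210:310,::-1],None,fx=5,fy=5))
```

```text
t 4.15 tray xyz -0.0306 -0.0024 0.0642 F [-0.35  0.14  0.23] w -0.0004635140641666256
turn left [-0.     -0.     -0.0008]
```

View pics/s2.png

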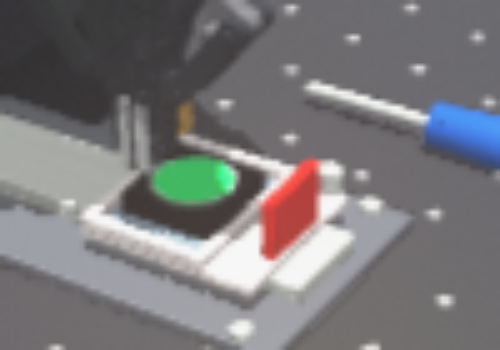

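The filter lies flat in the tray with its green face up (crop centre (195,180)). Next I go behind the tab.

Request:
jog_arm --plan '[[[0,0,0],[0,0,-0.03],0],[[0,0,0],[0,0,-0.06],0],[[0,0,0],[-0.01,-0.03,-0.065],0],[[0,0,0],[-0.02,-0.06,-0.065],0],[[0,0,0],[-0.031,-0.095,-0.065],0],[[0,0,0],[-0.031,-0.095,-0.06],0],[[0,0,0],[-0.031,-0.095,-0.03],0],[[0,0,0],[-0.031,-0.095,-0.03],0]]'

```text
clock: 4.87
position: [0.5967, -0.1264, 0.09]
ee_rot: [-0.107, 0.994, 0.0, -0.003]
ft_force: [-1.0, 1.3, -1.9]
grip_width: 0.0
grasp_force: 0.0
```

Request:
jog_arm --plan '[[[0,0,0],[0,0,0.025],0],[[0,0,0],[0,0,0.045],0],[[0,0,0],[0,0,0.054],0],[[0,0,0],[0,0,0.054],0],[[0,0,0],[0,0,0.054],0]]'

```text
clock: 5.28
position: [0.5993, -0.1262, 0.041]
ee_rot: [-0.108, 0.994, 0.0, -0.0]
ft_force: [0.4, 0.6, -0.6]
grip_width: 0.002
grasp_force: 0.0
```

Run:
```python
from w import *
st();c=camera('side')
cv2.imwrite('pics/s3.png',cv2.resize(c['img'][150:240,200:320,::-1],None,fx=5,fy=5))
```

```text
t 5.2833 tray xyz 0.0004 -0.0973 0.041 F [ 0.43  0.58 -0.56] w 0.0017500772938709983
turn left [ 0.     -0.0001 -0.0005]
```

View pics/s3.png

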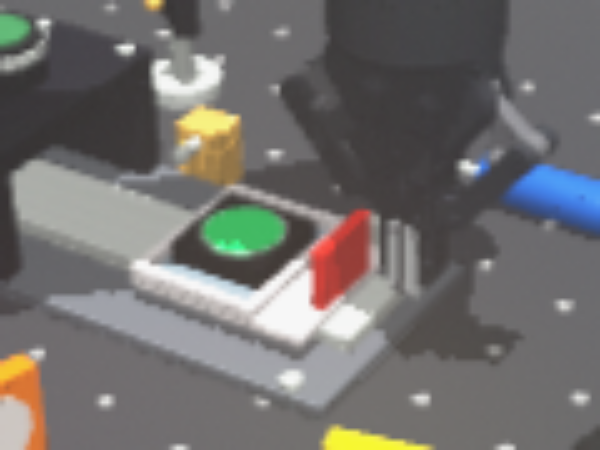

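Request:
jog_arm --plan '[[[0,0,0],[0,0.004,-0.005],0],[[0,0,0],[0,0.01,-0.005],0],[[0,0,0],[0,0.015,-0.005],0],[[0,0,0],[0,0.019,-0.005],0],[[0,0,0],[0,0.022,-0.005],0],[[0,0,0],[0,0.025,-0.005],0],[[0,0,0],[0,0.028,-0.005],0],[[0,0,0],[0,0.032,-0.005],0]]'

```text
clock: 6.0
position: [0.5924, -0.0955, 0.0454]
ee_rot: [-0.108, 0.994, -0.0, 0.0]
ft_force: [1.4, -1.7, 0.2]
grip_width: -0.001
grasp_force: 1.0
```

Request:
jog_arm --plan '[[[0,0,0],[0,0.005,0],0],[[0,0,0],[0,0.01,0],0],[[0,0,0],[0,0.016,0],0],[[0,0,0],[0,0.022,0],0],[[0,0,0],[0,0.028,0],0],[[0,0,0],[0,0.034,0],0],[[0,0,0],[0,0.039,0],0],[[0,0,0],[0,0.044,0],0]]'

```text
clock: 6.67
position: [0.5825, -0.0516, 0.0452]
ee_rot: [-0.108, 0.994, 0.0, -0.0]
ft_force: [-2.4, -2.0, 1.9]
grip_width: -0.003
grasp_force: 1.4
```

Run:
```python
from w import *
st();d={n:camera(n) for n in('top','side')}
rs=blobs(d['side'],(0,120,90),(8,255,255),(200,140,290,225))
rt=blobs(d['top'],(0,120,90),(8,255,255),(180,150,285,225))
for q in rs[:2]: print('s',cv2.minAreaRect(q),cv2.boundingRect(q))
for q in rt[:2]: r=cv2.minAreaRect(q);print('t',r,(ray(d['top'],r[0],.0545)[0]-tc)@Y+.0555)
cv2.imwrite('pics/s4.png',cv2.resize(d['side']['img'][140:230,170:290,::-1],None,fx=5,fy=5))
```

```text
t 6.6667 tray xyz 0.0001 -0.0208 0.0452 F [-2.36 -1.99  1.95] w -0.0025420889903431175
turn left [ 0.0002 -0.0005 -0.0006]
s ((244.9230499267578, 197.38461303710938), (11.09400463104248, 9.429903030395508), 56.3099365234375) (242, 191, 10, 14)
```

View pics/s4.png

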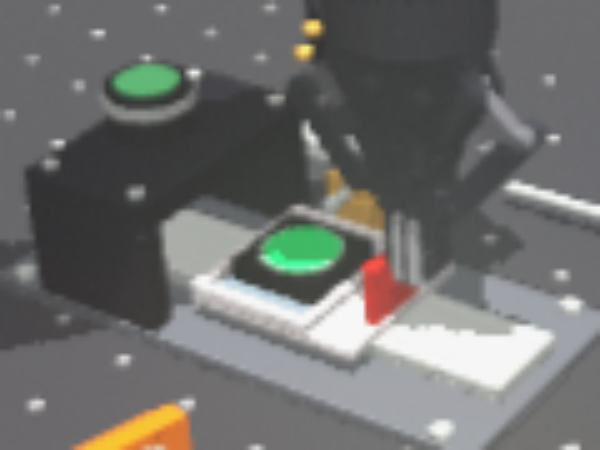

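The carriage is moving: the red tab is in contact with the fingers at (385,290), and the filter is flat and green side up.

Request:
jog_arm --plan '[[[0,0,0],[0,0.006,0],0],[[0,0,0],[0,0.013,0],0],[[0,0,0],[0,0.02,0],0],[[0,0,0],[0,0.027,0],0],[[0,0,0],[0,0.034,0],0],[[0,0,0],[0,0.041,0],0],[[0,0,0],[0,0.047,0],0],[[0,0,0],[0,0.052,0],0]]'

```text
clock: 7.43
position: [0.5714, -0.0003, 0.0452]
ee_rot: [-0.108, 0.994, 0.0, -0.0]
ft_force: [-0.1, -2.4, 1.1]
grip_width: 0.001
grasp_force: 1.1
```

Request:
jog_arm --plan '[[[0,0,0],[0,0.003,0],0],[[0,0,0],[0,0.006,0],0],[[0,0,0],[0,0.008,0],0],[[0,0,0],[0,0.01,0],0]]'

```text
clock: 7.77
position: [0.5696, 0.0085, 0.0453]
ee_rot: [-0.108, 0.994, 0.0, 0.0]
ft_force: [-1.0, -1.8, -0.7]
grip_width: -0.003
grasp_force: 0.8
```

Request:
jog_arm --plan '[[[0,0,0],[0,0.002,0],0],[[0,0,0],[0,0.004,0],0],[[0,0,0],[0,0.006,0],0]]'

```text
clock: 8.02
position: [0.5687, 0.0112, 0.0454]
ee_rot: [-0.107, 0.994, -0.002, 0.001]
ft_force: [1.8, -13.1, -2.1]
grip_width: -0.002
grasp_force: 5.8
```

Request:
jog_arm --plan '[[[0,0,0],[0,0.002,0],0],[[0,0,0],[0,0.003,0],0]]'

```text
clock: 8.18
position: [0.5678, 0.0152, 0.0453]
ee_rot: [-0.107, 0.994, -0.001, 0.0]
ft_force: [0.4, -6.4, -0.8]
grip_width: -0.001
grasp_force: 2.6
```

Request:
jog_arm --plan '[[[0,0,0],[0,0.002,0],0],[[0,0,0],[0,0.002,0],0]]'

```text
clock: 8.35
position: [0.5672, 0.019, 0.0453]
ee_rot: [-0.108, 0.994, -0.0, 0.0]
ft_force: [-0.9, -0.2, -0.1]
grip_width: 0.001
grasp_force: 0.5
```

```bash
python3 -c "
from w import *
st()"
```

```text
t 8.35 tray xyz 0.0004 0.0514 0.0453 F [-0.88 -0.25 -0.1 ] w 0.0012563129101601995
turn left [-0.0001  0.     -0.0014]
```

The force rose to 13 N and then dropped to zero, which looks like the detent snapping in. I push on gently to feel the end stop.

Request:
jog_arm --plan '[[[0,0,0],[0,0.002,0],0],[[0,0,0],[0,0.004,0],0],[[0,0,0],[0,0.004,0],0]]'

```text
clock: 8.6
position: [0.5663, 0.024, 0.0453]
ee_rot: [-0.108, 0.994, 0.0, 0.0]
ft_force: [0.1, -1.0, -0.3]
grip_width: 0.0
grasp_force: 0.5
```

Request:
jog_arm --plan '[[[0,0,0],[0,0.002,0],0],[[0,0,0],[0,0.003,0],0],[[0,0,0],[0,0.003,0],0]]'

```text
clock: 8.85
position: [0.5661, 0.0244, 0.0454]
ee_rot: [-0.107, 0.994, -0.001, 0.001]
ft_force: [1.4, -7.2, -0.3]
grip_width: -0.004
grasp_force: 3.0
```

The end stop is reached. I retreat backwards, then up.

Request:
jog_arm --plan '[[[0,0,0],[0,-0.01,0],0],[[0,0,0],[0,-0.035,0],0],[[0,0,0],[0,-0.06,0],0],[[0,0,0],[0,-0.09,-0.02],0],[[0,0,0],[0,-0.12,-0.06],0],[[0,0,0],[0,-0.15,-0.1],0],[[0,0,0],[0,-0.18,-0.14],0],[[0,0,0],[0,-0.18,-0.14],0]]'

```text
clock: 9.52
position: [0.6052, -0.1534, 0.1893]
ee_rot: [-0.107, 0.994, -0.001, 0.002]
ft_force: [1.0, -0.1, -0.6]
grip_width: 0.004
grasp_force: 0.0
```

Request:
jog_arm --plan '[[[0,0,0],[0.03,0,-0.03],0],[[0,0,0],[0.06,0,-0.06],0],[[0,0,0],[0.09,0,-0.08],0],[[0,0,0],[0.09,0,-0.08],0]]'

```text
clock: 9.85
position: [0.5138, -0.1733, 0.2704]
ee_rot: [-0.105, 0.994, 0.001, 0.003]
ft_force: [1.2, -1.1, -0.1]
grip_width: 0.002
grasp_force: 0.0
```

Run:
```python
from w import *
st();d={n:camera(n) for n in('top','side')}
rt=blobs(d['top'],(0,120,90),(8,255,255),(180,150,285,225))
for q in rt[:2]: r=cv2.minAreaRect(q);print('t',r,'travel',(ray(d['top'],r[0],.0545)[0]-tc)@Y+.0555)
a=cv2.resize(d['side']['img'][130:230,160:290,::-1],None,fx=4,fy=4);b=cv2.resize(d['top']['img'][130:205,150:280,::-1],None,fx=4,fy=4)[:200]
cv2.imwrite('pics/s5.png',np.vstack([a,b]))
```

```text
t 9.85 tray xyz -0.0932 -0.1248 0.2704 F [ 1.16 -1.12 -0.08] w 0.0016620059723758487
turn left [ 0.0005  0.007  -0.0065]
t ((211.7352752685547, 197.05882263183594), (14.100480079650879, 2.7116308212280273), 77.47119140625) travel 0.12810180407189492
```

View pics/s5.png

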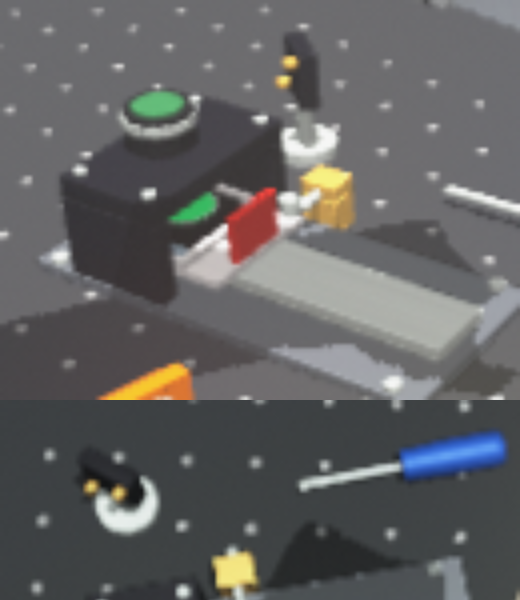

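The picture shows the carriage home, with the tab at (252,225) and a measured travel of about 0.128 ± 0.002. The filter lies flat under the gate with its green face up, at (195,208), and the mirror mount and driver are undisturbed.

```bash
python3 -c "
from workcell import *
print(hand_in())"
```

```text
the job is handed in; nothing more can be done
None
```

The filter was tipped flat with its green face up, the carriage was pushed past the detent to its end stop under the gate, and the job was handed in at about 10 s; no verdict came back.

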